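# Pack the restorer's caddy

## Task

Pack the wooden caddy for a repair job: put the hand plane, the square tin, the oil can and the brass weight, upright, each set down gently in the caddy recess that matches its shape and size. Keep the oil can upright on the way, and leave the round tin and the plain wooden offcut where they are.

Things in the scene. Friction and masses are not known exactly. Their poses are not given: they have to be found in the camera images.
- plane: Wooden hand plane: brown wooden block 96 long (x) x 42 wide (y) x 45 mm high with a slanting steel blade and wooden wedge sticking up from the middle of its top to 70 mm height. 0.2 to 0.3 kg. Loose. Origin: centre of its underside; z up. Grip it across its 42 mm width.
- square_tin: Square lidded steel tin, 50 x 50 mm, 44 mm high, x and y along its sides. 0.1 to 0.2 kg. Loose. Origin: centre of its underside; z up. 
- oil_can: Steel oil can: round body 56 mm across and 42 mm high, above it a cone narrowing to a thin upright spout whose tip is 80 mm high. 0.15 to 0.26 kg. Loose. Origin: centre of its underside; z up. 
- weight: Brass weight: cylinder 36 mm across and 42 mm high, with a small knob on a neck on top (22 mm across, 60 mm high in all). 0.24 to 0.4 kg. Loose. Origin: centre of its underside; z up. 
- insert_long: Insert with a long rectangular recess, 112 (x) x 58 mm (y), grey lined. Plywood insert 130 (x) x 90 (y) x 12 mm, one of four filling a low wooden caddy two by two in varying order; fixed. Origin: centre of its underside, under the recess centre, 8 mm above the table; z up. Recess 8 mm deep, its floor 4 mm above the origin. The next inserts' centres are 132 mm off along x, 92 mm along y.
- insert_square: Insert with a square recess, 66 x 66 mm, sides along x and y. Plywood insert 130 (x) x 90 (y) x 12 mm, one of four filling a low wooden caddy two by two in varying order; fixed. Origin: centre of its underside, under the recess centre, 8 mm above the table; z up. Recess 8 mm deep, its floor 4 mm above the origin. The next inserts' centres are 132 mm off along x, 92 mm along y.
- insert_large_round: Insert with the larger round recess, 72 mm across. Plywood insert 130 (x) x 90 (y) x 12 mm, one of four filling a low wooden caddy two by two in varying order; fixed. Origin: centre of its underside, under the recess centre, 8 mm above the table; z up. Recess 8 mm deep, its floor 4 mm above the origin. Caddy end boards: 147 mm from its centre along x, 45 mm high; side boards 20 mm high.
- insert_small_round: Insert with the smaller round recess, 52 mm across. Plywood insert 130 (x) x 90 (y) x 12 mm, one of four filling a low wooden caddy two by two in varying order; fixed. Origin: centre of its underside, under the recess centre, 8 mm above the table; z up. Recess 8 mm deep, its floor 4 mm above the origin. Caddy end boards: 147 mm from its centre along x, 45 mm high; side boards 20 mm high.
- round_tin: Round lidded steel tin, 56 mm across, 44 mm high, flat top without a spout: not part of the kit. Loose. Origin: centre of its underside; z up. 
- offcut: Plain brown wooden offcut, 96 (x) x 42 (y) x 45 mm high, no blade or wedge on top: not part of the kit. Loose. Origin: centre of its underside; z up. 
Not all that is in view belongs to the job. Leave any black or blue look-alike of the plane alone.

How it is judged:
By the outcome, as a careful person would: the job done as asked, in the order asked, and still so for the second after the job is handed in, with the robot touching nothing.
It also fails if it takes over 117 s, if anything falls off the work surface, if the arm or the gripper's body presses on something with over 40 N, if the wrist force passes 120 N, or if a joint passes its speed limit or range.

## Robot

A 6-joint arm with a two-finger parallel gripper is mounted at the origin on the work surface. World frame = base frame: x ahead of the robot, y to its left, z up, the work surface at z = 0. Lengths are in m, angles in rad, forces in N, time in s.
With the tool pointing down it reaches from about 0.35 to 0.85 m from the base axis. Payload 8.1 kg.
Tool frame: the origin (TCP) lies between the finger pads; the fingertips stand bot.tip_reach ahead of it and the grasp point (between the pads) lies 6 mm ahead of it (bot.tip_reach is the distance from the TCP to the fingertips, in m); z points along the fingers, y is the line along which they close (so a half turn about z gives the same grasp; the last joint's range is limited). The gripper opens to 85 mm and grips with 20 to 120 N. Pads are 22 mm wide; open, the fingers measure 114 mm over their backs; the gripper's body (76 mm by 85 mm) begins 54 mm behind the grasp point. The pads swing forward as they close: fully open they stand 13 mm farther back than shut.
Start: joints at [-1.194, 0.13, 1.488, -0, 1.523, -0.085], TCP at [0.267, -0.537, 0.256] pointing down, gripper open.
Joint ranges: [-2.96, 2.96], [-0.89, 2.26], [0.02, 2.5], [-1.34, 4.48], [0, 2.73], [-2.66, 2.66]. Speed limits (rad/s): [2.39, 2.39, 2.79, 3.14, 3.14, 3.14].

## Interface

Orientations are given as a rotation vector (axis times angle).
In Python, from rig import bot gives the robot as it stands. The module is installed in compiled form; this text tells all that it offers.
- The arm moves only by the tool send_rows, never from a script. Its argument "rows" is a list of rows, each an object with "linear": the shift along the tool's x, y, z normalised to -1 to 1, where 1 is 500 mm, a list of three; "angular": the turn, a rotation vector about the tool's x, y, z normalised to -1 to 1, where 1 is 30 degrees, a list of three; "gripper": the closure, from -1 (fully open) to 1 (shut), so that 0 is half open. A call has 1 to 10 rows; each row shifts and turns the commanded pose from where the row before left it, along the tool's axes as they then stand; what a row does not reach is not made up. A row lasts 1/8 s, in which the tool goes at most 62.5 mm and 10.7 degrees, less where a joint would pass 70% of its speed; a pose out of reach is approached as far as the arm can. A call with a number of a shift or a turn outside -1 to 1 is refused whole. A call with a gripper value outside its range is refused whole. The fingers move at their own pace and stop on an object; "squeeze" is the grip in N (left out, the last holds). Time passes only in rows, so rows that do not move let the fingers close. It gives the time, the measured TCP pose, the force, the opening and the grip force at its end, in the units of the state.
- bot.sense(): the state, without advancing time (a new reading comes with each control period).
- bot.snapshot(name): name is "scene" or "top" or "wrist"; returns a dict with "frame" (384x512x3 uint8, red, green, blue), "depth" (384x512 float32, m along the optical axis (not along the pixel's ray), 0 where there is no reading), "mtx" (3x3 intrinsics, pixels), "xyz" and "rotation" of the camera in the world. Camera axes: x right, y up, looking along -z (the intrinsics and any distortion apply to the point x, -y, -z); pixel columns grow to the right and rows downward; lengths in m; the calibration is good to about 2 mm. A picture is of the moment at which its call begins.
- bot.sign_off(): hands the job in; it is judged then, once.
Trained networks look in a picture, given as the dict that the camera call returned (one of the last four; its "shot" number tells which), for a name from the list of things; names that differ only in an ending like _2 or _b are one class to them, and where a whole thing is asked for, a point or a joint stands for the part that bears it (a point fixed in the world has none). Each returns a list of dicts, best first, with "conf" (0 to 1); they miss things now and then, are a little off and sometimes report something else, mostly with a low value. They report only what shows in the picture. A call takes as long as a camera call. They do not tell look-alikes from the thing itself.
- bot.look_for(name, picture): "rect" ([left, top, width, height] in pixels, round what is visible of it).
- bot.spot_point(name, picture): "point" ([column, row] in pixels: a listed point, or the origin of a listed thing).
The state is a dict: "time_s": time; "q": joint angles; "joint_vel": joint speeds; "joint_efforts": joint torques, N m; "eef_pos": TCP position; "tcp_rot": TCP orientation; "wrist_force": force on the tool from outside, world axes, zero at the start; "torque": the same for the moment, N m; "grip_width": finger opening in m; "gripper_force": force on a finger pad.
Only numpy, scipy, OpenCV 4.12 (cv2) and the standard library are available. Lean on these libraries where they do the work, as an engineer would, in place of code of your own. Each camera call takes 0.05 s, during which the arm holds its last target. There are 200 camera calls.

## Working session

There is one attempt and no reset: what is moved stays moved. The work goes in short steps, Python scripts to look and compute and a tool call to move; the robot and the scene stay as the last step left them, time stands still between calls to the robot, and variables do not carry over. Pictures are saved under pics/ and viewed, at most 14 in all, crops included, and the job is handed in when it is done.

Besides the shell and the picture viewer there is one more tool, called after "Request:" as a command line: name --argument value ..., lists and objects as JSON in quotes. send_rows: Moves the arm, as the interface text tells. Scaled input: -1 to 1 covers 500 mm each way for a shift and 30 degrees each way for a turn. Its arguments: {"type":"object","properties":{"rows":{"type":"array"},"squeeze":{"type":"number"}},"required":["rows"]}

```bash
mkdir -p pics; cat > h.py <<'E'
import numpy as np,cv2
from rig import bot
from scipy.spatial.transform import Rotation as R
def world(p,u,v,d=None):
    u,v=float(u),float(v)
    if d is None:
        w=p["depth"][max(0,int(v)-2):int(v)+3,max(0,int(u)-2):int(u)+3]; w=w[w>0]; d=np.median(w) if len(w) else 0
    K=p["mtx"]; c=np.array([(u-K[0,2])/K[0,0]*d,-(v-K[1,2])/K[1,1]*d,-d])
    return rot(p)@c+np.array(p["xyz"])
def rot(p):
    r=np.array(p["rotation"]); return r if r.shape==(3,3) else R.from_rotvec(r).as_matrix()
def cloud(p):
    K=p["mtx"];d=p["depth"];v,u=np.mgrid[:384,:512]
    c=np.stack([(u-K[0,2])/K[0,0]*d,-(v-K[1,2])/K[1,1]*d,-d],-1)
    return c@rot(p).T+np.array(p["xyz"])
def save(p,n,crop=None,s=1):
    f=p["frame"]
    if crop: a,b,c,d=crop; f=f[b:d,a:c]
    cv2.imwrite(f"pics/{n}.png",cv2.resize(f[:,:,::-1],None,fx=s,fy=s,interpolation=cv2.INTER_CUBIC))
E
python3 - <<'E'
from h import *
print(bot.sense()["tcp_rot"],bot.tip_reach)
P={n:bot.snapshot(n) for n in("scene","top")}
print({k:(v if not hasattr(v,'shape') or v.size<20 else v.shape) for k,v in P["top"].items()})
ims=[]
for n in P: save(P[n],n+"0",None,1.5)
for t in "plane square_tin oil_can weight insert_long insert_square insert_large_round insert_small_round round_tin offcut".split():
    for n in ("top",):
        p=P[n]
        for a in bot.spot_point(t,p)[:3]: print(t,n,"pt",np.round(a["point"]),round(a["conf"],2),np.round(world(p,*a["point"]),3))
        for a in bot.look_for(t,p)[:3]:print("   rect",np.round(a["rect"]),round(a["conf"],2))
E
```

```text
[-3.05647951e+00 -7.18534061e-01  4.45485704e-04] 0.025
{'frame': (384, 512, 3), 'depth': (384, 512), 'mtx': array([[408.4256134 ,   0.        , 261.28843779],
       [  0.        , 408.4256134 , 189.40443857],
       [  0.        ,   0.        ,   1.        ]]), 'xyz': array([ 0.37484416, -0.04758181,  1.15859867]), 'rotation': array([ 0.12034232, -0.08938392, -1.56652645]), 'shot': 2}
plane top pt [350. 210.] 0.97 [ 0.469 -0.267  0.044]
plane top pt [399. 214.] 0.86 [ 0.459 -0.398  0.047]
plane top pt [302. 254.] 0.84 [ 0.35  -0.136  0.046]
   rect [292. 238.  29.  44.] 0.94
   rect [392. 198.  21.  33.] 0.77
   rect [343. 190.  22.  34.] 0.74
square_tin top pt [151. 203.] 0.7 [0.487 0.279 0.046]
square_tin top pt [227. 196.] 0.24 [0.511 0.071 0.013]
   rect [139. 192.  25.  20.] 0.94
   rect [136. 142.  19.  22.] 0.66
   rect [345. 190.  25.  36.] 0.28
oil_can top pt [151. 153.] 0.85 [0.627 0.283 0.047]
   rect [135. 139.  24.  26.] 0.93
   rect [213. 173.  33.  47.] 0.52
weight top pt [141. 255.] 0.49 [0.344 0.301 0.041]
weight top pt [236. 149.] 0.28 [0.646 0.049 0.013]
   rect [129. 248.  15.  14.] 0.65
insert_long top pt [265. 152.] 0.95 [ 0.636 -0.035  0.012]
   rect [249. 126.  41.  53.] 0.88
insert_square top pt [228. 199.] 0.81 [0.503 0.071 0.013]
insert_square top pt [353. 209.] 0.21 [ 0.47  -0.274  0.052]
   rect [210. 174.  38.  48.] 0.83
insert_large_round top pt [262. 196.] 0.64 [ 0.511 -0.026  0.012]
insert_large_round top pt [230. 196.] 0.57 [0.511 0.062 0.013]
   rect [245. 174.  38.  51.] 0.85
insert_small_round top pt [236. 152.] 0.81 [0.638 0.049 0.012]
insert_small_round top pt [152. 152.] 0.72 [0.629 0.282 0.046]
   rect [219. 126.  34.  47.] 0.55
round_tin top pt [358. 246.] 0.87 [ 0.372 -0.285  0.045]
   rect [348. 237.  23.  22.] 0.87
   rect [344. 193.  19.  30.] 0.46
   rect [344. 140.  29.  43.] 0.9
```

View pics/top0.png

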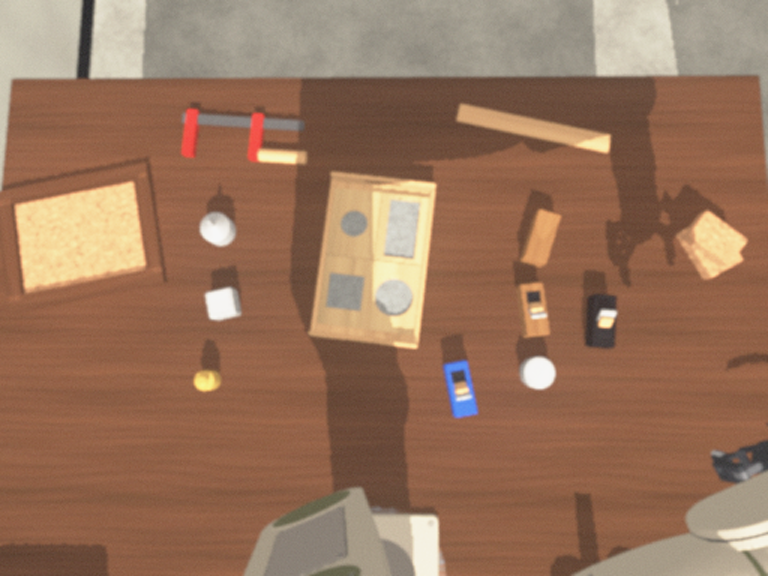

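View pics/scene0.png

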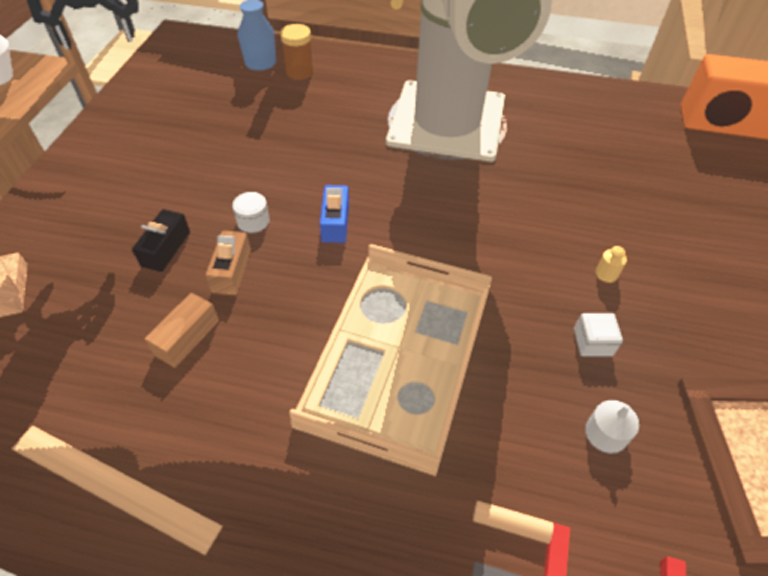

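Top picture (scaled px): the brown plane with blade is at (535,310). The look-alikes are black (601,320), blue (460,390) and the plain offcut (540,237). The oil can with its spout is at (217,229); the round tin, flat-topped, is at (538,373). The square tin is at (222,303) and the weight at (207,380). Only the brown block at (535,310) has both brown wood and a blade and wedge. I'll confirm it in a crop and measure.

```bash
python3 - <<'E'
from h import *
p=bot.snapshot("top"); W=cloud(p); save(p,"crop1",(290,130,430,290),4)
print(p["xyz"], np.round(W[300,100:400:60,2],4))
def fit(name,c,r,lo,hi):
    m=(np.hypot(W[...,0]-c[0],W[...,1]-c[1])<r)&(W[...,2]>lo)&(W[...,2]<hi)
    P=W[m][:,:2]
    if len(P)<5: print(name,len(P));return
    rc=cv2.minAreaRect((P*1000).astype(np.float32)); print(name,len(P),"rect mm",np.round(rc[0],1),np.round(rc[1],1),round(rc[2],1),"mean",np.round(P.mean(0)*1000,1),"zmed",np.round(np.median(W[m][:,2])*1000,1))
fit("plane",(.475,-.282),.065,.036,.055); fit("planeall",(.475,-.282),.065,.036,.08)
fit("sq",(.487,.279),.05,.038,.055)
fit("oil",(.627,.283),.05,.034,.1);fit("oiltip",(.627,.283),.05,.06,.1)
fit("weight",(.344,.301),.04,.034,.1);fit("weightknob",(.344,.301),.04,.05,.1)
hsv=cv2.cvtColor(p["frame"],cv2.COLOR_RGB2HSV)
for n,(u,v) in dict(small=(236,149),long=(268,152),sq=(230,195),large=(262,197)).items():
    g=(hsv[...,1]<60).astype(np.uint8); k,l,s,cen=cv2.connectedComponentsWithStats(g,connectivity=4)
    m=l==l[v,u]; 
    if l[v,u]==0: print(n,"bg",hsv[v,u]);continue
    P=W[m][:,:2]*1000; rc=cv2.minAreaRect(P.astype(np.float32)); print(n,m.sum(),np.round(rc[0],1),np.round(rc[1],1),round(rc[2],1),"mean",np.round(P.mean(0),1),"z",np.round(np.median(W[m][:,2])*1000,1))
E
```

```text
[ 0.37484416 -0.04758181  1.15859867] [-0.004  -0.0016 -0.0005 -0.0014 -0.0008]
plane 479 rect mm [ 479.8 -284.7] [95.7 42.7] 6.5 mean [ 480.4 -283.1] zmed 44.9
planeall 552 rect mm [ 479.8 -284.7] [95.7 42.7] 6.5 mean [ 479.5 -283.3] zmed 45.4
sq 323 rect mm [491.  290.5] [49.8 51. ] 14.8 mean [490.4 289.8] zmed 44.5
oil 309 rect mm [633.3 306. ] [53.3 53.8] 45.2 mean [631.1 303.1] zmed 49.2
oiltip 26 rect mm [633.  305.2] [14.8 16. ] 31.8 mean [633.3 304.6] zmed 66.4
weight 143 rect mm [350.3 313.9] [32.3 34.3] 0.1 mean [349.9 311.4] zmed 45.0
weightknob 53 rect mm [349.3 314.1] [19.3 18.6] 89.9 mean [349.2 313.6] zmed 58.4
small 218 [647.2  48.5] [46.5 45.8] 88.8 mean [647.2  49.3] z 12.5
long 743 [535.  -32.9] [ 58.6 316.3] 84.7 mean [636.8 -42.1] z 12.9
sq 504 [455.   35.5] [215.6  82.9] 25.0 mean [515.2  64.4] z 13.0
large 596 [471.7 -23.1] [ 68.5 187.7] 84.1 mean [514.  -24.7] z 13.4
```

View pics/crop1.png

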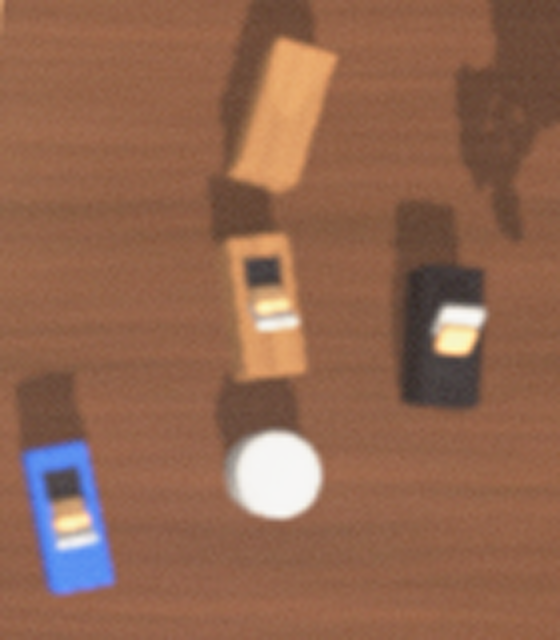

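The crop shows the brown plane with its blade and wedge at about (268,308), the blue one at (70,520), the black one at (440,335), the bare offcut at (285,115) and the flat round tin at (275,475). The target is confirmed. Next I'll refine the caddy and work out the first move.

```bash
cat >> h.py <<'E'
def go(x,y,z,yaw):
    """turn first (tool frame, in units of 30deg), then shift in the turned frame (units of 500mm)"""
    s=bot.sense(); R0=R.from_rotvec(s["tcp_rot"]).as_matrix(); best=None
    for k in (0,180):
        a=np.radians(yaw+k); T=np.array([[np.cos(a),np.sin(a),0],[np.sin(a),-np.cos(a),0],[0,0,-1]])
        t=R.from_matrix(R0.T@T).as_rotvec()
        if best is None or np.linalg.norm(t)<np.linalg.norm(best[0]): best=(t,T)
    t,T=best; d=T.T@(np.array([x,y,z])-s["eef_pos"])
    print("turn",np.round(np.degrees(t)/30,4),"shift",np.round(d/.5,4),"pos",np.round(s["eef_pos"],4),"q",np.round(s["q"],2),"w",s["grip_width"],"f",np.round(s["wrist_force"],1),"t",s["time_s"])
E
python3 - <<'E'
from h import *
p=bot.snapshot("top"); W=cloud(p)
hsv=cv2.cvtColor(p["frame"],cv2.COLOR_RGB2HSV)
x,y,z=W[...,0],W[...,1],W[...,2]
for n,c in dict(small=(.647,.049),long=(.638,-.042),sq=(.515,.064),large=(.514,-.028)).items():
    m=((np.abs(x-c[0])<.065)&(np.abs(y-c[1])<.04)&(hsv[...,1]<60)&(z<.017)).astype(np.uint8)
    m=cv2.morphologyEx(m,cv2.MORPH_OPEN,np.ones((3,3),np.uint8))>0
    P=W[m][:,:2]*1000; rc=cv2.minAreaRect(P.astype(np.float32)); print(n,m.sum(),np.round(rc[0],1),np.round(rc[1],1),round(rc[2],1),"mean",np.round(P.mean(0),1))
m=(np.abs(x-.575)<.2)&(np.abs(y-.005)<.13)&(z>.010)&(z<.06); P=W[m][:,:2]*1000; rc=cv2.minAreaRect(P.astype(np.float32));print("caddy",rc)
m&=(z>.036); P=W[m][:,:2]*1000; rc=cv2.minAreaRect(P.astype(np.float32));print("endboards",rc)
go(.480,-.285,.12,6.5)
E
```

```text
small 192 [646.1  48.7] [45.7 45.7] 48.0 mean [647.   49.7]
long 665 [637.1 -42.5] [ 56.1 109. ] 84.0 mean [637.5 -42.1]
sq 483 [515.4  64.6] [64.3 63.5] 83.7 mean [515.2  64.3]
large 441 [505.9 -26.9] [65.7 68.1] 1.2 mean [505.2 -26.5]
caddy ((558.3568115234375, -16.303375244140625), (257.3863525390625, 339.1922912597656), 83.48707580566406)
endboards ((558.3939208984375, -18.080718994140625), (256.1305847167969, 338.0269470214844), 83.10221099853516)
turn [-0.     -0.      0.6653] shift [ 0.4796 -0.4529  0.2726] pos [ 0.2674 -0.5371  0.2563] q [-1.19  0.13  1.49  0.    1.52 -0.09] w 0.08531895859064884 f [-0.6 -0.  -0.6] t 1.2
```

Request:
send_rows --rows '[{"linear": [0, 0, 0], "angular": [0, 0, 0.3325], "gripper": -1}, {"linear": [0, 0, 0], "angular": [0, 0, 0.3325], "gripper": -1}, {"linear": [0.06, -0.0566, 0.034], "angular": [0, 0, 0], "gripper": -1}, {"linear": [0.06, -0.0566, 0.034], "angular": [0, 0, 0], "gripper": -1}, {"linear": [0.06, -0.0566, 0.034], "angular": [0, 0, 0], "gripper": -1}, {"linear": [0.06, -0.0566, 0.034], "angular": [0, 0, 0], "gripper": -1}, {"linear": [0.06, -0.0566, 0.034], "angular": [0, 0, 0], "gripper": -1}, {"linear": [0.06, -0.0566, 0.034], "angular": [0, 0, 0], "gripper": -1}, {"linear": [0.06, -0.0566, 0.034], "angular": [0, 0, 0], "gripper": -1}, {"linear": [0.06, -0.0566, 0.034], "angular": [0, 0, 0], "gripper": -1}]' --squeeze 40

```text
time_s: 2.45
eef_pos: [0.481, -0.284, 0.12]
tcp_rot: [3.136, 0.178, 0.001]
wrist_force: [0.7, 0.3, -0.2]
grip_width: 0.0854
gripper_force: 0.0
```

```bash
python3 - <<'E'
from h import *
p=bot.snapshot("wrist"); save(p,"w1",None,1); W=cloud(p)
x,y,z=W[...,0],W[...,1],W[...,2]
m=(np.hypot(x-.48,y+.285)<.065)&(z>.038)&(z<.052)
P=W[m][:,:2]*1000; print(m.sum(),cv2.minAreaRect(P.astype(np.float32)))
go(.480,-.285,.038,6.5)
E
```

```text
6986 ((479.4482727050781, -284.8676452636719), (95.4891586303711, 42.140350341796875), 6.443984031677246)
turn [-0.0074  0.0005  0.0035] shift [-0.006   0.0104  0.1586] pos [ 0.4824 -0.2795  0.1173] q [-0.62  0.13  1.75  0.    1.26  0.84] w 0.08568148671264902 f [-0.5  4.3 -0.8] t 2.5
```

View pics/w1.png

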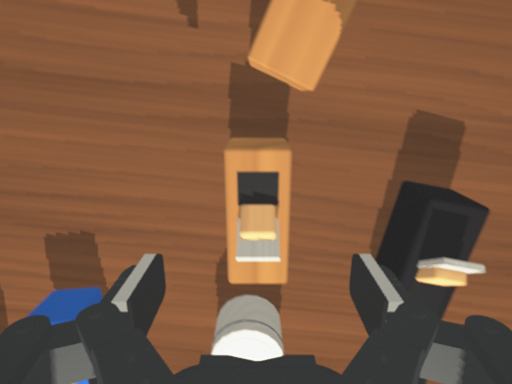

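The wrist picture shows the brown plane at (257,210), centred between the fingers; the black one is at (430,240). I'll descend and grip.

Request:
send_rows --rows '[{"linear": [0, 0, 0.05], "angular": [0, 0, 0], "gripper": -1}, {"linear": [0, 0, 0.05], "angular": [0, 0, 0], "gripper": -1}, {"linear": [0, 0, 0.04], "angular": [0, 0, 0], "gripper": -1}, {"linear": [0, 0, 0.024], "angular": [0, 0, 0], "gripper": -1}, {"linear": [0, 0, 0], "angular": [0, 0, 0], "gripper": -0.5}, {"linear": [0, 0, 0], "angular": [0, 0, 0], "gripper": 0}, {"linear": [0, 0, 0], "angular": [0, 0, 0], "gripper": 1}, {"linear": [0, 0, 0], "angular": [0, 0, 0], "gripper": 1}, {"linear": [0, 0, 0], "angular": [0, 0, 0], "gripper": 1}]' --squeeze 40

```text
time_s: 3.62
eef_pos: [0.481, -0.2857, 0.0396]
tcp_rot: [3.135, 0.178, 0.003]
wrist_force: [-1.0, -0.8, 5.6]
grip_width: 0.0413
gripper_force: 42.6
```

```bash
python3 - <<'E'
from h import *
go(.480,-.285,.13,-6.2)
E
```

```text
turn [ 0.0027 -0.0034  0.4236] shift [-0.0021 -0.0011 -0.1808] pos [ 0.481  -0.2857  0.0396] q [-0.63  0.23  1.79 -0.    1.12  0.83] w 0.041305337055025586 f [-1.  -0.8  5.6] t 3.625
```

Request:
send_rows --rows '[{"linear": [0, 0, -0.03], "angular": [0, 0, 0], "gripper": 1}, {"linear": [0, 0, -0.06], "angular": [0, 0, 0], "gripper": 1}, {"linear": [0, 0, -0.06], "angular": [0, 0, 0], "gripper": 1}, {"linear": [0, 0, -0.05], "angular": [0, 0, 0], "gripper": 1}, {"linear": [0, 0, 0], "angular": [0, 0, 0.212], "gripper": 1}, {"linear": [0, 0, 0], "angular": [0, 0, 0.212], "gripper": 1}, {"linear": [0, 0, 0], "angular": [0, 0, 0], "gripper": 1}]'

```text
time_s: 4.5
eef_pos: [0.48, -0.2849, 0.1388]
tcp_rot: [-3.137, 0.169, 0.0]
wrist_force: [-0.8, -0.1, -2.1]
grip_width: 0.0411
gripper_force: 41.8
```

```bash
python3 - <<'E'
from h import *
go(.638,-.042,.12,-6.2)
E
```

```text
turn [-0.0001  0.0001  0.001 ] shift [ 0.2617 -0.517   0.0376] pos [ 0.48   -0.2849  0.1388] q [-0.63  0.11  1.73  0.    1.3   1.05] w 0.041058382369152636 f [-0.8 -0.1 -2.1] t 4.5
```

Request:
send_rows --rows '[{"linear": [0.0202, -0.04, 0.0036], "angular": [0, 0, 0], "gripper": 1}, {"linear": [0.0445, -0.0874, 0.006], "angular": [0, 0, 0], "gripper": 1}, {"linear": [0.0445, -0.0874, 0.006], "angular": [0, 0, 0], "gripper": 1}, {"linear": [0.0445, -0.0874, 0.006], "angular": [0, 0, 0], "gripper": 1}, {"linear": [0.0445, -0.0874, 0.006], "angular": [0, 0, 0], "gripper": 1}, {"linear": [0.0445, -0.0874, 0.006], "angular": [0, 0, 0], "gripper": 1}, {"linear": [0.019, -0.04, 0.004], "angular": [0, 0, 0], "gripper": 1}, {"linear": [0, 0, 0], "angular": [0, 0, 0], "gripper": 1}, {"linear": [0, 0, 0], "angular": [0, 0, 0], "gripper": 1}, {"linear": [0, 0, 0], "angular": [0, 0, 0], "gripper": 1}]'

```text
time_s: 5.75
eef_pos: [0.6377, -0.0435, 0.1196]
tcp_rot: [3.137, -0.172, -0.0]
wrist_force: [-0.2, 0.2, -2.1]
grip_width: 0.0411
gripper_force: 41.6
```

```bash
python3 - <<'E'
from h import *
p=bot.snapshot("wrist"); save(p,"w2",None,1)
go(.638,-.042,.052,-6.2)
E
```

```text
turn [ 0.0004 -0.0001 -0.0029] shift [ 0.     -0.0029  0.1354] pos [ 0.6378 -0.0435  0.1197] q [-0.15  0.33  1.51 -0.    1.3   1.53] w 0.041152338348853075 f [ 0.9 -0.3 -1.5] t 5.8
```

View pics/w2.png

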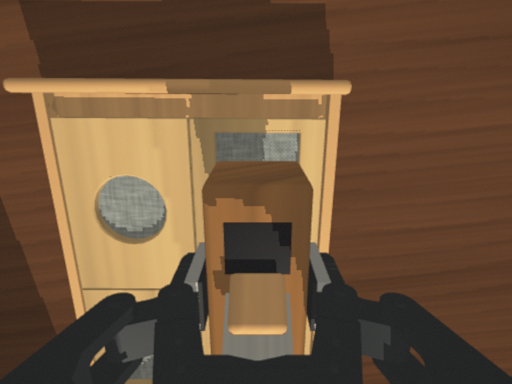

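The plane is aligned over the grey rectangular recess (recess far end visible at (258,145)). I'll lower it.

Request:
send_rows --rows '[{"linear": [0, -0.003, 0.04], "angular": [0, 0, 0], "gripper": 1}, {"linear": [0, 0, 0.04], "angular": [0, 0, 0], "gripper": 1}, {"linear": [0, 0, 0.03], "angular": [0, 0, 0], "gripper": 1}, {"linear": [0, 0, 0.015], "angular": [0, 0, 0], "gripper": 1}, {"linear": [0, 0, 0.005], "angular": [0, 0, 0], "gripper": 1}, {"linear": [0, 0, 0.002], "angular": [0, 0, 0], "gripper": 1}, {"linear": [0, 0, 0.002], "angular": [0, 0, 0], "gripper": 1}, {"linear": [0, 0, 0], "angular": [0, 0, 0], "gripper": 1}]'

```text
time_s: 6.8
eef_pos: [0.6387, -0.0407, 0.053]
tcp_rot: [3.137, -0.17, 0.001]
wrist_force: [0.2, 0.4, -2.0]
grip_width: 0.0417
gripper_force: 41.7
```

Request:
send_rows --rows '[{"linear": [0, 0, 0.002], "angular": [0, 0, 0], "gripper": 1}, {"linear": [0, 0, 0.001], "angular": [0, 0, 0], "gripper": 1}, {"linear": [0, 0, 0], "angular": [0, 0, 0], "gripper": 1}]'

```text
time_s: 7.18
eef_pos: [0.6386, -0.0407, 0.0516]
tcp_rot: [3.137, -0.17, 0.001]
wrist_force: [-3.2, 1.1, 4.4]
grip_width: 0.041
gripper_force: 42.3
```

Request:
send_rows --rows '[{"linear": [0, 0, 0], "angular": [0, 0, 0], "gripper": -0.1}, {"linear": [0, 0, 0], "angular": [0, 0, 0], "gripper": -0.35}, {"linear": [0, 0, 0], "angular": [0, 0, 0], "gripper": -0.35}, {"linear": [0, 0, -0.03], "angular": [0, 0, 0], "gripper": -0.35}, {"linear": [0, 0, -0.06], "angular": [0, 0, 0], "gripper": -0.35}, {"linear": [0, 0, -0.1], "angular": [0, 0, 0], "gripper": -1}, {"linear": [0, 0, -0.02], "angular": [0, 0, 0], "gripper": -1}, {"linear": [0, 0, 0], "angular": [0, 0, 0], "gripper": -1}]'

```text
time_s: 8.18
eef_pos: [0.6393, -0.0408, 0.158]
tcp_rot: [3.137, -0.17, 0.005]
wrist_force: [-0.3, -0.4, -0.6]
grip_width: 0.085
gripper_force: 0.0
```

```bash
python3 - <<'E'
from h import *
p=bot.snapshot("top"); W=cloud(p)
x,y,z=W[...,0],W[...,1],W[...,2]
go(.491,.2905,.13,14.8)
go(.491,.2905,.13,-75.2)
E
```

```text
turn [ 1.000e-04 -5.000e-04 -7.004e-01] shift [-0.1156 -0.7156  0.0522] pos [ 0.6383 -0.0407  0.1561] q [-0.14  0.3   1.48  0.    1.36  1.54] w 0.08500763393066371 f [-0.3  0.4  0.1] t 8.225
turn [-3.0000e-04 -5.0000e-04  2.2996e+00] shift [-0.7156  0.1156  0.0522] pos [ 0.6383 -0.0407  0.1561] q [-0.14  0.3   1.48  0.    1.36  1.54] w 0.08500763393066371 f [-0.3  0.4  0.1] t 8.225
```

Request:
send_rows --rows '[{"linear": [0, 0, 0], "angular": [0, 0, -0.35], "gripper": -1}, {"linear": [0, 0, 0], "angular": [0, 0, -0.35], "gripper": -1}, {"linear": [-0.0165, -0.1022, 0.0075], "angular": [0, 0, 0], "gripper": -1}, {"linear": [-0.0165, -0.1022, 0.0075], "angular": [0, 0, 0], "gripper": -1}, {"linear": [-0.0165, -0.1022, 0.0075], "angular": [0, 0, 0], "gripper": -1}, {"linear": [-0.0165, -0.1022, 0.0075], "angular": [0, 0, 0], "gripper": -1}, {"linear": [-0.0165, -0.1022, 0.0075], "angular": [0, 0, 0], "gripper": -1}, {"linear": [-0.0165, -0.1022, 0.0075], "angular": [0, 0, 0], "gripper": -1}, {"linear": [-0.0165, -0.1022, 0.0075], "angular": [0, 0, 0], "gripper": -1}, {"linear": [0, 0, 0], "angular": [0, 0, 0], "gripper": -1}]'

```text
time_s: 9.48
eef_pos: [0.488, 0.2927, 0.1272]
tcp_rot: [3.114, 0.411, -0.007]
wrist_force: [0.2, -0.4, -0.4]
grip_width: 0.0852
gripper_force: 0.0
```

Request:
send_rows --rows '[{"linear": [0, 0, 0], "angular": [0, 0, 0], "gripper": -1}]'

```text
time_s: 9.6
eef_pos: [0.4904, 0.2898, 0.1282]
tcp_rot: [3.114, 0.406, -0.004]
wrist_force: [0.0, -0.6, 0.8]
grip_width: 0.0854
gripper_force: 0.0
```

```bash
python3 - <<'E'
from h import *
p=bot.snapshot("wrist"); W=cloud(p)
x,y,z=W[...,0],W[...,1],W[...,2]
m=(np.hypot(x-.491,y-.2905)<.05)&(z>.038)&(z<.05)
P=W[m][:,:2]*1000; rc=cv2.minAreaRect(P.astype(np.float32)); print(m.sum(),rc)
a=rc[2]%90; a=a if a<60 else a-90
go(rc[0][0]/1000,rc[0][1]/1000,.038,a)
E
```

```text
4935 ((489.65625, 291.4193420410156), (49.61246109008789, 49.72825241088867), 12.928069114685059)
turn [0.0015 0.0033 0.0613] shift [-0.0017 -0.0045  0.1813] pos [0.491  0.2894 0.1287] q [ 0.44  0.15  1.71 -0.    1.29  1.76] w 0.08556917756819349 f [ 0.8 -0.1  0.2] t 9.65
```

Request:
send_rows --rows '[{"linear": [-0.002, -0.003, 0.05], "angular": [0, 0, 0.06], "gripper": -1}, {"linear": [0, 0, 0.05], "angular": [0, 0, 0], "gripper": -1}, {"linear": [0, 0, 0.05], "angular": [0, 0, 0], "gripper": -1}, {"linear": [0, 0, 0.031], "angular": [0, 0, 0], "gripper": -1}, {"linear": [0, 0, 0], "angular": [0, 0, 0], "gripper": -0.4}, {"linear": [0, 0, 0], "angular": [0, 0, 0], "gripper": 1}, {"linear": [0, 0, 0], "angular": [0, 0, 0], "gripper": 1}, {"linear": [0, 0, 0], "angular": [0, 0, 0], "gripper": 1}]' --squeeze 35

```text
time_s: 10.65
eef_pos: [0.4907, 0.292, 0.0405]
tcp_rot: [-3.121, -0.356, -0.003]
wrist_force: [1.2, -1.3, 3.3]
grip_width: 0.0492
gripper_force: 38.4
```

```bash
python3 - <<'E'
from h import *
go(.516,.064,.13,-6.2)
E
```

```text
turn [-0.0013 -0.0039  0.6399] shift [ 0.0995  0.4479 -0.179 ] pos [0.4907 0.292  0.0405] q [ 0.45  0.26  1.76 -0.    1.12  1.79] w 0.0492030222705474 f [ 1.2 -1.3  3.3] t 10.65
```

Request:
send_rows --rows '[{"linear": [0, 0, -0.03], "angular": [0, 0, 0], "gripper": 1}, {"linear": [0, 0, -0.08], "angular": [0, 0, 0], "gripper": 1}, {"linear": [0, 0, -0.07], "angular": [0, 0, 0.16], "gripper": 1}, {"linear": [0, 0, 0], "angular": [0, 0, 0.24], "gripper": 1}, {"linear": [0, 0, 0], "angular": [0, 0, 0.24], "gripper": 1}, {"linear": [0.0205, 0.09, 0], "angular": [0, 0, 0], "gripper": 1}, {"linear": [0.0205, 0.09, 0], "angular": [0, 0, 0], "gripper": 1}, {"linear": [0.0205, 0.09, 0], "angular": [0, 0, 0], "gripper": 1}, {"linear": [0.0205, 0.09, 0], "angular": [0, 0, 0], "gripper": 1}, {"linear": [0.0205, 0.088, 0], "angular": [0, 0, 0], "gripper": 1}]'

```text
time_s: 11.9
eef_pos: [0.5167, 0.062, 0.1304]
tcp_rot: [-3.137, 0.17, -0.002]
wrist_force: [0.4, -0.2, -1.3]
grip_width: 0.0496
gripper_force: 38.0
```

Request:
send_rows --rows '[{"linear": [0, 0, 0], "angular": [0, 0, 0], "gripper": 1}, {"linear": [0, 0, 0], "angular": [0, 0, 0], "gripper": 1}]'

```text
time_s: 12.15
eef_pos: [0.5166, 0.0636, 0.1299]
tcp_rot: [-3.136, 0.171, -0.001]
wrist_force: [0.7, 0.5, -0.8]
grip_width: 0.0494
gripper_force: 37.9
```

```bash
python3 - <<'E'
from h import *
p=bot.snapshot("wrist"); save(p,"w3",None,1)
go(.517,.064,.0525,-6.2)
E
```

```text
turn [-0.001  -0.0006  0.0003] shift [0.0009 0.0002 0.1544] pos [0.5166 0.0641 0.1297] q [0.02 0.01 1.85 0.   1.28 1.7 ] w 0.04933596142855713 f [ 0.7 -0.5 -1.3] t 12.2
```

View pics/w3.png

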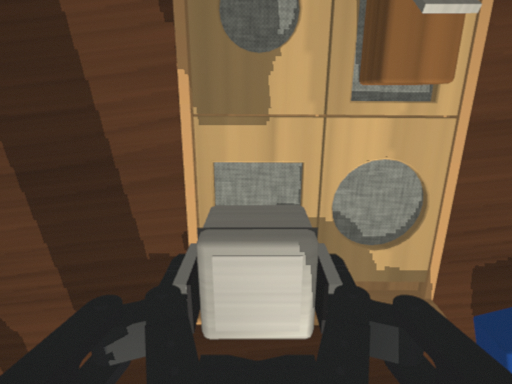

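The plane sits in its recess (upper right, about (410,60)), and the tin is aligned over the square recess (258,180).

Request:
send_rows --rows '[{"linear": [0, 0, 0.05], "angular": [0, 0, 0], "gripper": 1}, {"linear": [0, 0, 0.05], "angular": [0, 0, 0], "gripper": 1}, {"linear": [0, 0, 0.035], "angular": [0, 0, 0], "gripper": 1}, {"linear": [0, 0, 0.012], "angular": [0, 0, 0], "gripper": 1}, {"linear": [0, 0, 0.004], "angular": [0, 0, 0], "gripper": 1}, {"linear": [0, 0, 0.002], "angular": [0, 0, 0], "gripper": 1}, {"linear": [0, 0, 0.002], "angular": [0, 0, 0], "gripper": 1}, {"linear": [0, 0, 0], "angular": [0, 0, 0], "gripper": 1}]'

```text
time_s: 13.2
eef_pos: [0.5173, 0.0634, 0.0525]
tcp_rot: [-3.137, 0.17, -0.002]
wrist_force: [1.1, -0.5, 0.3]
grip_width: 0.0496
gripper_force: 38.1
```

Contact is starting (force went from -1.3 to +0.3 N); release after a hair more. Next I'll open to about 64 mm.

Request:
send_rows --rows '[{"linear": [0, 0, 0.001], "angular": [0, 0, 0], "gripper": 1}, {"linear": [0, 0, 0], "angular": [0, 0, 0], "gripper": -0.25}, {"linear": [0, 0, 0], "angular": [0, 0, 0], "gripper": -0.5}, {"linear": [0, 0, 0], "angular": [0, 0, 0], "gripper": -0.5}, {"linear": [0, 0, -0.03], "angular": [0, 0, 0], "gripper": -0.5}, {"linear": [0, 0, -0.07], "angular": [0, 0, 0], "gripper": -0.5}, {"linear": [0, 0, -0.1], "angular": [0, 0, 0], "gripper": -1}, {"linear": [0, 0, -0.03], "angular": [0, 0, 0], "gripper": -1}, {"linear": [0, 0, 0], "angular": [0, 0, 0], "gripper": -1}]'

```text
time_s: 14.32
eef_pos: [0.5177, 0.0634, 0.1683]
tcp_rot: [-3.137, 0.17, -0.006]
wrist_force: [0.5, 0.1, -0.1]
grip_width: 0.0856
gripper_force: 0.0
```

```bash
python3 - <<'E'
from h import *
go(.633,.3055,.16,-6.2)
go(.633,.3055,.16,25)
E
```

```text
turn [-0.001  -0.007  -0.0003] shift [ 0.177  -0.5062  0.0166] pos [0.5177 0.0634 0.1683] q [ 0.02 -0.03  1.81  0.    1.35  1.7 ] w 0.08558768802616508 f [ 0.5  0.1 -0.1] t 14.325
turn [ 9.0000e-04 -7.1000e-03 -1.0403e+00] shift [ 0.4136 -0.3413  0.0166] pos [0.5177 0.0634 0.1683] q [ 0.02 -0.03  1.81  0.    1.35  1.7 ] w 0.08558768802616508 f [ 0.5  0.1 -0.1] t 14.325
```

Request:
send_rows --rows '[{"linear": [0.0295, -0.0844, 0.0028], "angular": [0, 0, 0], "gripper": -1}, {"linear": [0.0295, -0.0844, 0.0028], "angular": [0, 0, 0], "gripper": -1}, {"linear": [0.0295, -0.0844, 0.0028], "angular": [0, 0, 0], "gripper": -1}, {"linear": [0.0295, -0.0844, 0.0028], "angular": [0, 0, 0], "gripper": -1}, {"linear": [0.0295, -0.0844, 0.0028], "angular": [0, 0, 0], "gripper": -1}, {"linear": [0.0295, -0.0844, 0.0028], "angular": [0, 0, 0], "gripper": -1}, {"linear": [0, 0, 0], "angular": [0, 0, 0], "gripper": -1}, {"linear": [0, 0, 0], "angular": [0, 0, 0], "gripper": -1}]'

```text
time_s: 15.32
eef_pos: [0.6308, 0.3049, 0.1556]
tcp_rot: [3.135, -0.17, -0.005]
wrist_force: [0.9, -0.6, 0.1]
grip_width: 0.0856
gripper_force: 0.0
```

```bash
python3 - <<'E'
from h import *
p=bot.snapshot("wrist"); W=cloud(p); save(p,"w4",None,1)
x,y,z=W[...,0],W[...,1],W[...,2]
m=(np.hypot(x-.633,y-.3055)<.05)
for lo,hi in ((.036,.1),(.06,.1),(.07,.1)):
    P=W[m&(z>lo)&(z<hi)][:,:2]*1000
    if len(P)>3: print(len(P),cv2.minEnclosingCircle(P.astype(np.float32)),P.mean(0))
go(.633,.3055,.038,-6.2)
E
```

```text
4000 ((632.3147583007812, 307.588623046875), 27.896425247192383) [636.28926297 306.95254379]
263 ((632.54736328125, 307.3599853515625), 5.6950860023498535) [634.38864114 307.19198749]
143 ((633.0453491210938, 307.5362548828125), 4.078049659729004) [633.54269091 307.35831599]
turn [ 0.0029  0.004  -0.0011] shift [ 0.0035 -0.0024  0.2367] pos [0.6311 0.3045 0.1563] q [ 0.38  0.46  1.28 -0.    1.41  2.06] w 0.0853842966616132 f [-0.2 -0.2 -0.1] t 15.375
```

View pics/w4.png

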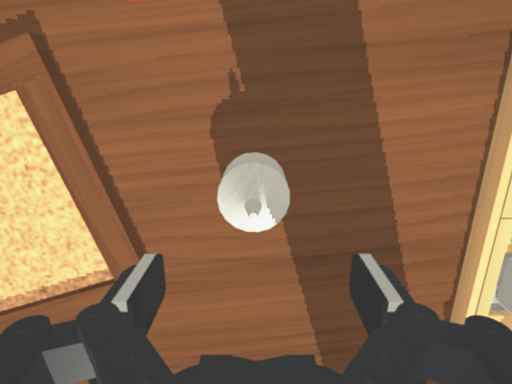

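The can with its spout is at (253,195) and the fingers straddle it. I'll descend.

Request:
send_rows --rows '[{"linear": [0.002, -0.006, 0.06], "angular": [0, 0, 0], "gripper": -1}, {"linear": [0, 0, 0.06], "angular": [0, 0, 0], "gripper": -1}, {"linear": [0, 0, 0.05], "angular": [0, 0, 0], "gripper": -1}, {"linear": [0, 0, 0.03], "angular": [0, 0, 0], "gripper": -1}, {"linear": [0, 0, 0.025], "angular": [0, 0, 0], "gripper": -1}, {"linear": [0, 0, 0], "angular": [0, 0, 0], "gripper": -1}, {"linear": [0, 0, 0], "angular": [0, 0, 0], "gripper": -1}]'

```text
time_s: 16.25
eef_pos: [0.6339, 0.3086, 0.0465]
tcp_rot: [-3.136, 0.17, -0.002]
wrist_force: [0.7, 0.2, 0.0]
grip_width: 0.0855
gripper_force: 0.0
```

```bash
python3 - <<'E'
from h import *
go(.6325,.3075,.039,-6.2)
E
```

```text
turn [-0.0014 -0.0027 -0.0004] shift [-0.0026  0.0025  0.015 ] pos [0.6339 0.3086 0.0465] q [ 0.38  0.58  1.33 -0.    1.23  2.06] w 0.08545226826785493 f [0.7 0.2 0. ] t 16.25
```

Request:
send_rows --rows '[{"linear": [-0.003, 0.0025, 0.013], "angular": [0, 0, 0], "gripper": -1}, {"linear": [0, 0, 0], "angular": [0, 0, 0], "gripper": -0.4}, {"linear": [0, 0, 0], "angular": [0, 0, 0], "gripper": 0}, {"linear": [0, 0, 0], "angular": [0, 0, 0], "gripper": 1}, {"linear": [0, 0, 0], "angular": [0, 0, 0], "gripper": 1}, {"linear": [0, 0, 0], "angular": [0, 0, 0], "gripper": 1}]' --squeeze 40

```text
time_s: 17.0
eef_pos: [0.6319, 0.3075, 0.0392]
tcp_rot: [-3.137, 0.17, -0.001]
wrist_force: [0.1, -0.1, 2.3]
grip_width: 0.0542
gripper_force: 42.7
```

Request:
send_rows --rows '[{"linear": [0, 0, -0.02], "angular": [0, 0, 0], "gripper": 1}, {"linear": [0, 0, -0.05], "angular": [0, 0, 0], "gripper": 1}, {"linear": [0, 0, -0.06], "angular": [0, 0, 0], "gripper": 1}, {"linear": [0, 0, -0.05], "angular": [0, 0, 0], "gripper": 1}, {"linear": [0, 0, -0.02], "angular": [0, 0, 0], "gripper": 1}, {"linear": [0, 0, 0], "angular": [0, 0, 0], "gripper": 1}]'

```text
time_s: 17.75
eef_pos: [0.6319, 0.3074, 0.1395]
tcp_rot: [-3.137, 0.17, -0.002]
wrist_force: [0.1, -0.8, -2.4]
grip_width: 0.0541
gripper_force: 42.6
```

```bash
python3 - <<'E'
from h import *
p=bot.snapshot("wrist"); save(p,"w5",None,1)
go(.506,-.0275,.14,-6.2)
E
```

```text
turn [ 0.0006  0.0013 -0.0004] shift [-0.1769  0.6925 -0.0037] pos [0.6313 0.3072 0.1382] q [0.38 0.48 1.29 0.   1.38 2.06] w 0.0545045552457436 f [-0.4 -0.2 -3.2] t 17.8
```

View pics/w5.png

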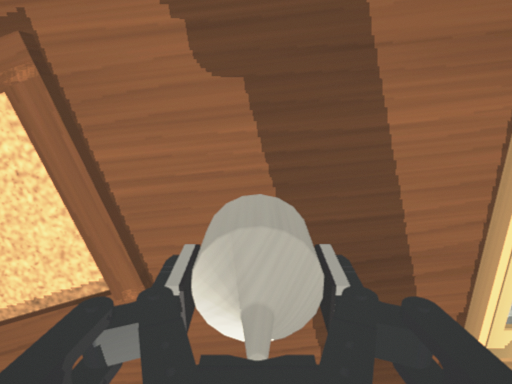

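The can is held upright between the pads at (258,270). I'll carry it gently over the larger round recess.

Request:
send_rows --rows '[{"linear": [-0.006, 0.0225, 0], "angular": [0, 0, 0], "gripper": 1}, {"linear": [-0.0135, 0.053, 0], "angular": [0, 0, 0], "gripper": 1}, {"linear": [-0.0177, 0.0693, 0], "angular": [0, 0, 0], "gripper": 1}, {"linear": [-0.0177, 0.0693, 0], "angular": [0, 0, 0], "gripper": 1}, {"linear": [-0.0177, 0.0693, 0], "angular": [0, 0, 0], "gripper": 1}, {"linear": [-0.0177, 0.0693, 0], "angular": [0, 0, 0], "gripper": 1}, {"linear": [-0.0177, 0.0693, 0], "angular": [0, 0, 0], "gripper": 1}, {"linear": [-0.0177, 0.0693, 0], "angular": [0, 0, 0], "gripper": 1}, {"linear": [-0.0177, 0.0693, 0], "angular": [0, 0, 0], "gripper": 1}, {"linear": [-0.0177, 0.0693, 0], "angular": [0, 0, 0], "gripper": 1}]'

```text
time_s: 19.05
eef_pos: [0.5157, 0.0015, 0.1376]
tcp_rot: [3.137, -0.17, -0.003]
wrist_force: [-0.2, 0.2, -1.6]
grip_width: 0.0541
gripper_force: 42.7
```

Request:
send_rows --rows '[{"linear": [-0.011, 0.042, 0], "angular": [0, 0, 0], "gripper": 1}, {"linear": [-0.005, 0.0206, 0], "angular": [0, 0, 0], "gripper": 1}, {"linear": [0, 0, 0], "angular": [0, 0, 0], "gripper": 1}, {"linear": [0, 0, 0], "angular": [0, 0, 0], "gripper": 1}, {"linear": [0, 0, 0], "angular": [0, 0, 0], "gripper": 1}]'

```text
time_s: 19.68
eef_pos: [0.5063, -0.0266, 0.1388]
tcp_rot: [-3.137, 0.169, 0.0]
wrist_force: [-0.3, -0.1, -1.6]
grip_width: 0.0545
gripper_force: 42.7
```

```bash
python3 - <<'E'
from h import *
p=bot.snapshot("wrist"); save(p,"w6",None,1)
go(.506,-.0275,.0525,-6.2)
E
```

```text
turn [-0.0003  0.0001  0.0016] shift [-0.0005  0.0018  0.1726] pos [ 0.5063 -0.0266  0.1388] q [-0.15 -0.03  1.88  0.    1.3   1.52] w 0.054513381289159994 f [-0.4  0.3 -1.8] t 19.725
```

View pics/w6.png

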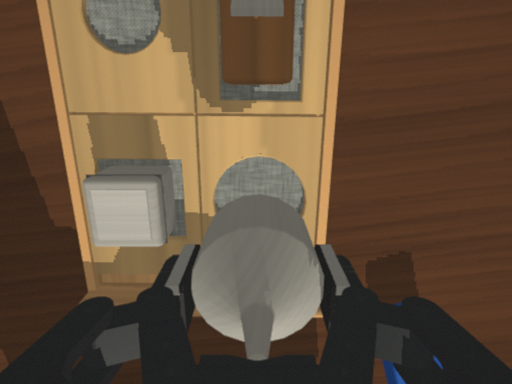

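The tin sits in the square recess (125,205). The can hangs above the larger round recess (258,190), so I'll lower it.

Request:
send_rows --rows '[{"linear": [0, 0.0018, 0.03], "angular": [0, 0, 0], "gripper": 1}, {"linear": [0, 0, 0.05], "angular": [0, 0, 0], "gripper": 1}, {"linear": [0, 0, 0.045], "angular": [0, 0, 0], "gripper": 1}, {"linear": [0, 0, 0.03], "angular": [0, 0, 0], "gripper": 1}, {"linear": [0, 0, 0.011], "angular": [0, 0, 0], "gripper": 1}, {"linear": [0, 0, 0.004], "angular": [0, 0, 0], "gripper": 1}, {"linear": [0, 0, 0.002], "angular": [0, 0, 0], "gripper": 1}, {"linear": [0, 0, 0], "angular": [0, 0, 0], "gripper": 1}]'

```text
time_s: 20.72
eef_pos: [0.5066, -0.0283, 0.0535]
tcp_rot: [3.137, -0.17, 0.002]
wrist_force: [0.5, 0.8, -2.1]
grip_width: 0.0544
gripper_force: 42.7
```

Request:
send_rows --rows '[{"linear": [0, 0, 0.002], "angular": [0, 0, 0], "gripper": 1}, {"linear": [0, 0, 0.002], "angular": [0, 0, 0], "gripper": 1}, {"linear": [0, 0, 0], "angular": [0, 0, 0], "gripper": 1}]'

```text
time_s: 21.1
eef_pos: [0.5063, -0.0282, 0.0511]
tcp_rot: [3.137, -0.17, 0.001]
wrist_force: [0.1, 0.2, 1.0]
grip_width: 0.0545
gripper_force: 42.9
```

Request:
send_rows --rows '[{"linear": [0, 0, 0], "angular": [0, 0, 0], "gripper": -0.35}, {"linear": [0, 0, 0], "angular": [0, 0, 0], "gripper": -0.6}, {"linear": [0, 0, 0], "angular": [0, 0, 0], "gripper": -0.6}, {"linear": [0, 0, -0.03], "angular": [0, 0, 0], "gripper": -0.6}, {"linear": [0, 0, -0.07], "angular": [0, 0, 0], "gripper": -0.6}, {"linear": [0, 0, -0.1], "angular": [0, 0, 0], "gripper": -0.6}, {"linear": [0, 0, -0.05], "angular": [0, 0, 0], "gripper": -0.6}, {"linear": [0, 0, 0], "angular": [0, 0, 0], "gripper": -0.6}]'

```text
time_s: 22.1
eef_pos: [0.5081, -0.0285, 0.1797]
tcp_rot: [3.136, -0.17, 0.01]
wrist_force: [-0.5, 0.3, -0.1]
grip_width: 0.0681
gripper_force: 0.0
```

```bash
python3 - <<'E'
from h import *
go(.3497,.314,.15,-6.2)
go(.3497,.314,.15,40)
E
```

```text
turn [ 0.0006 -0.0123 -0.0004] shift [-0.3889 -0.6468  0.0594] pos [ 0.5081 -0.0285  0.1797] q [-0.16 -0.07  1.84 -0.    1.37  1.52] w 0.06810849730465683 f [-0.5  0.3 -0.1] t 22.1
turn [ 0.0056 -0.0114 -1.5404] shift [ 0.1977 -0.7284  0.0594] pos [ 0.5081 -0.0285  0.1797] q [-0.16 -0.07  1.84 -0.    1.37  1.52] w 0.06810849730465683 f [-0.5  0.3 -0.1] t 22.1
```

Request:
send_rows --rows '[{"linear": [-0.0486, -0.0808, 0.005], "angular": [0, 0, 0], "gripper": -0.6}, {"linear": [-0.0486, -0.0808, 0.005], "angular": [0, 0, 0], "gripper": -0.6}, {"linear": [-0.0486, -0.0808, 0.005], "angular": [0, 0, 0], "gripper": -0.6}, {"linear": [-0.0486, -0.0808, 0.005], "angular": [0, 0, 0], "gripper": -0.6}, {"linear": [-0.0486, -0.0808, 0.01], "angular": [0, 0, 0], "gripper": -0.6}, {"linear": [-0.0486, -0.0808, 0.01], "angular": [0, 0, 0], "gripper": -0.6}, {"linear": [-0.0486, -0.0808, 0.01], "angular": [0, 0, 0], "gripper": -0.6}, {"linear": [-0.0486, -0.0808, 0.01], "angular": [0, 0, 0], "gripper": -0.6}, {"linear": [0, 0, 0], "angular": [0, 0, 0], "gripper": -0.6}, {"linear": [0, 0, 0], "angular": [0, 0, 0], "gripper": -0.6}]'

```text
time_s: 23.35
eef_pos: [0.3473, 0.3136, 0.145]
tcp_rot: [3.136, -0.169, -0.002]
wrist_force: [-0.1, -0.2, 0.2]
grip_width: 0.0683
gripper_force: 0.0
```

```bash
python3 - <<'E'
from h import *
p=bot.snapshot("wrist"); W=cloud(p); save(p,"w7",None,1)
x,y,z=W[...,0],W[...,1],W[...,2]
m=(np.hypot(x-.35,y-.314)<.04)
for lo,hi in ((.036,.1),(.05,.1)):
    P=W[m&(z>lo)&(z<hi)][:,:2]*1000
    if len(P)>3: print(len(P),cv2.minEnclosingCircle(P.astype(np.float32)),P.mean(0))
go(.3497,.314,.038,-6.2)
E
```

```text
1787 ((347.9444274902344, 314.7735290527344), 18.03122901916504) [351.3920742  314.46819733]
775 ((347.9134216308594, 314.7893981933594), 11.039780616760254) [349.21648247 314.75456533]
turn [ 0.0021  0.0012 -0.0009] shift [ 0.0037 -0.0019  0.2145] pos [0.3477 0.3133 0.1453] q [ 0.62 -0.15  1.97 -0.    1.32  2.3 ] w 0.06841687892283185 f [ 0.4  0.4 -0. ] t 23.4
```

View pics/w7.png

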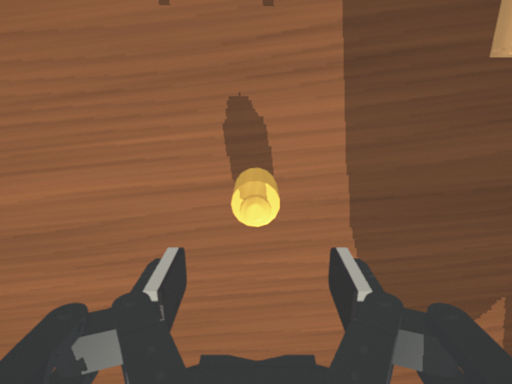

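The brass weight is at (256,200), centred between the fingers, so I'll descend and grip.

Request:
send_rows --rows '[{"linear": [0.001, -0.003, 0.06], "angular": [0, 0, 0], "gripper": -0.6}, {"linear": [0, 0, 0.06], "angular": [0, 0, 0], "gripper": -0.6}, {"linear": [0, 0, 0.06], "angular": [0, 0, 0], "gripper": -0.6}, {"linear": [0, 0, 0.027], "angular": [0, 0, 0], "gripper": -0.6}, {"linear": [0, 0, 0.004], "angular": [0, 0, 0], "gripper": -0.4}, {"linear": [0, 0, 0], "angular": [0, 0, 0], "gripper": 0}, {"linear": [0, 0, 0], "angular": [0, 0, 0], "gripper": 1}, {"linear": [0, 0, 0], "angular": [0, 0, 0], "gripper": 1}, {"linear": [0, 0, 0], "angular": [0, 0, 0], "gripper": 1}]' --squeeze 50

```text
time_s: 24.52
eef_pos: [0.3495, 0.3161, 0.0419]
tcp_rot: [-3.136, 0.17, -0.003]
wrist_force: [-1.1, -3.7, 6.6]
grip_width: 0.0345
gripper_force: 50.6
```

Request:
send_rows --rows '[{"linear": [0, 0, -0.02], "angular": [0, 0, 0], "gripper": 1}, {"linear": [0, 0, -0.06], "angular": [0, 0, 0], "gripper": 1}, {"linear": [0, 0, -0.08], "angular": [0, 0, 0], "gripper": 1}, {"linear": [0, 0, -0.06], "angular": [0, 0, 0], "gripper": 1}, {"linear": [0, 0, 0], "angular": [0, 0, 0], "gripper": 1}, {"linear": [0, 0, 0], "angular": [0, 0, 0], "gripper": 1}]'

```text
time_s: 25.28
eef_pos: [0.3477, 0.3152, 0.1491]
tcp_rot: [3.136, -0.17, -0.002]
wrist_force: [0.2, -0.6, -4.4]
grip_width: 0.0344
gripper_force: 50.7
```

```bash
python3 - <<'E'
from h import *
go(.647,.0495,.15,-6.2)
E
```

```text
turn [ 0.0018  0.0022 -0.0002] shift [ 0.6524  0.4636 -0.0018] pos [0.3477 0.3152 0.1491] q [ 0.63 -0.15  1.97  0.    1.33  2.31] w 0.03435533110214639 f [ 0.2 -0.6 -4.4] t 25.275
```

Request:
send_rows --rows '[{"linear": [0.036, 0.0258, 0], "angular": [0, 0, 0], "gripper": 1}, {"linear": [0.0725, 0.0515, 0], "angular": [0, 0, 0], "gripper": 1}, {"linear": [0.0725, 0.0515, 0], "angular": [0, 0, 0], "gripper": 1}, {"linear": [0.0725, 0.0515, 0], "angular": [0, 0, 0], "gripper": 1}, {"linear": [0.0725, 0.0515, 0], "angular": [0, 0, 0], "gripper": 1}, {"linear": [0.0725, 0.0515, 0], "angular": [0, 0, 0], "gripper": 1}, {"linear": [0.0725, 0.0515, 0], "angular": [0, 0, 0], "gripper": 1}, {"linear": [0.0725, 0.0515, 0], "angular": [0, 0, 0], "gripper": 1}, {"linear": [0.0725, 0.0515, 0], "angular": [0, 0, 0], "gripper": 1}, {"linear": [0.0364, 0.0258, 0], "angular": [0, 0, 0], "gripper": 1}]'

```text
time_s: 26.52
eef_pos: [0.6475, 0.0479, 0.147]
tcp_rot: [3.136, -0.173, -0.006]
wrist_force: [-0.7, 0.3, -3.3]
grip_width: 0.0341
gripper_force: 50.7
```

Request:
send_rows --rows '[{"linear": [0, 0, 0], "angular": [0, 0, 0], "gripper": 1}, {"linear": [0, 0, 0], "angular": [0, 0, 0], "gripper": 1}, {"linear": [0, 0, 0], "angular": [0, 0, 0], "gripper": 1}]'

```text
time_s: 26.9
eef_pos: [0.6466, 0.0507, 0.1494]
tcp_rot: [-3.137, 0.169, 0.003]
wrist_force: [-0.2, -0.5, -3.7]
grip_width: 0.0343
gripper_force: 50.7
```

```bash
python3 - <<'E'
from h import *
p=bot.snapshot("wrist"); save(p,"w8",None,1)
go(.647,.0495,.054,-6.2)
E
```

```text
turn [-0.      0.0019  0.0016] shift [0.0005 0.0022 0.1917] pos [0.6469 0.0506 0.1498] q [-0.    0.33  1.46  0.    1.36  1.68] w 0.034468106409315816 f [ 0.5 -0.4 -2.6] t 26.95
```

View pics/w8.png

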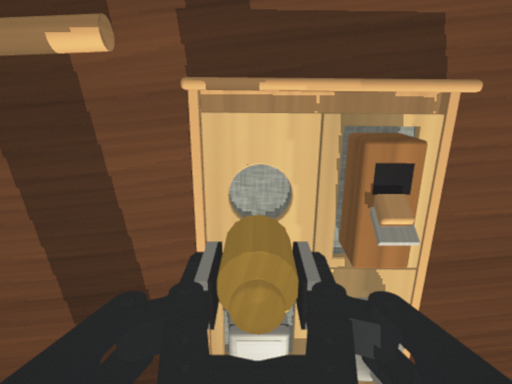

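The plane is in place (390,200). The weight is held above the smaller round recess (260,190), and I'll lower it.

Request:
send_rows --rows '[{"linear": [0, 0.002, 0.05], "angular": [0, 0, 0], "gripper": 1}, {"linear": [0, 0, 0.06], "angular": [0, 0, 0], "gripper": 1}, {"linear": [0, 0, 0.045], "angular": [0, 0, 0], "gripper": 1}, {"linear": [0, 0, 0.02], "angular": [0, 0, 0], "gripper": 1}, {"linear": [0, 0, 0.01], "angular": [0, 0, 0], "gripper": 1}, {"linear": [0, 0, 0.004], "angular": [0, 0, 0], "gripper": 1}, {"linear": [0, 0, 0], "angular": [0, 0, 0], "gripper": 1}, {"linear": [0, 0, 0], "angular": [0, 0, 0], "gripper": 1}]'

```text
time_s: 27.95
eef_pos: [0.6481, 0.0488, 0.0567]
tcp_rot: [-3.137, 0.17, -0.002]
wrist_force: [-0.5, -0.1, -4.0]
grip_width: 0.0343
gripper_force: 50.7
```

Request:
send_rows --rows '[{"linear": [0, 0, 0.003], "angular": [0, 0, 0], "gripper": 1}, {"linear": [0, 0, 0.002], "angular": [0, 0, 0], "gripper": 1}, {"linear": [0, 0, 0], "angular": [0, 0, 0], "gripper": 1}]'

```text
time_s: 28.32
eef_pos: [0.6478, 0.0488, 0.054]
tcp_rot: [3.137, -0.17, 0.001]
wrist_force: [-2.3, 0.0, 3.7]
grip_width: 0.0344
gripper_force: 51.3
```

Request:
send_rows --rows '[{"linear": [0, 0, 0], "angular": [0, 0, 0], "gripper": 0.1}, {"linear": [0, 0, 0], "angular": [0, 0, 0], "gripper": -0.2}, {"linear": [0, 0, 0], "angular": [0, 0, 0], "gripper": -0.2}, {"linear": [0, 0, -0.03], "angular": [0, 0, 0], "gripper": -0.2}, {"linear": [0, 0, -0.07], "angular": [0, 0, 0], "gripper": -0.2}, {"linear": [0, 0, -0.1], "angular": [0, 0, 0], "gripper": -0.2}, {"linear": [-0.04, -0.1, -0.05], "angular": [0, 0, 0], "gripper": -0.2}, {"linear": [-0.04, -0.1, 0], "angular": [0, 0, 0], "gripper": -0.2}, {"linear": [-0.04, -0.1, 0], "angular": [0, 0, 0], "gripper": -0.2}, {"linear": [-0.04, -0.1, 0], "angular": [0, 0, 0], "gripper": -0.2}]'

```text
time_s: 29.58
eef_pos: [0.5894, 0.258, 0.1801]
tcp_rot: [-3.136, 0.171, -0.003]
wrist_force: [0.6, -0.3, 0.2]
grip_width: 0.0512
gripper_force: 0.0
```

```bash
python3 - <<'E'
from h import *
p=bot.snapshot("top"); q=bot.snapshot("scene"); W=cloud(p)
save(p,"a",(190,110,310,240),4.5); save(q,"b",(170,140,350,330),3.2)
a=cv2.imread("pics/a.png");b=cv2.imread("pics/b.png")
h=400;f=lambda i:cv2.resize(i,(int(i.shape[1]*h/i.shape[0]),h));cv2.imwrite("pics/end.png",np.hstack([f(a),f(b)]))
x,y,z=W[...,0],W[...,1],W[...,2]
for n,c,r,lo,hi in (("plane",(.637,-.042),.06,.046,.066),("tin",(.516,.064),.045,.046,.066),("can",(.506,-.0275),.04,.046,.1),("wt",(.647,.0495),.035,.046,.1)):
    m=(np.hypot(x-c[0],y-c[1])<r)&(z>lo)&(z<hi); P=W[m]; rc=cv2.minAreaRect((P[:,:2]*1000).astype(np.float32)); print(n,np.round(rc[0],1),np.round(rc[1],1),round(rc[2],1),"z med/max",np.round([np.median(P[:,2]),P[:,2].max()],4))
s=bot.sense();print(s["time_s"],s["eef_pos"])
E
```

```text
plane [637.8 -40.7] [42.  96.2] 83.7 z med/max [0.057  0.0655]
tin [517.   63.1] [50.2 50.1] 83.6 z med/max [0.0564 0.0632]
can [508.  -28.9] [55.2 51.9] 0.9 z med/max [0.0607 0.0936]
wt [647.7  48.7] [35.  33.4] 19.0 z med/max [0.0563 0.0754]
29.675 [0.58790028 0.26164174 0.17981836]
```

View pics/end.png

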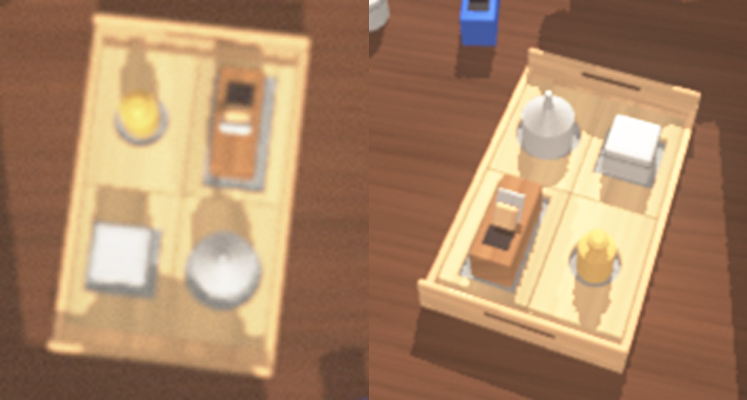

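All four stand upright in their matching recesses. Their tops are at about 0.056 m, which is the recess floor plus each thing's height. The picture shows the plane at (240,120), the weight at (140,115), the tin at (122,258) and the can at (223,268). Handing in.

Request:
send_rows --rows '[{"linear": [0, 0, 0], "angular": [0, 0, 0], "gripper": -0.2}, {"linear": [0, 0, 0], "angular": [0, 0, 0], "gripper": -0.2}, {"linear": [0, 0, 0], "angular": [0, 0, 0], "gripper": -0.2}]'

```text
time_s: 30.05
eef_pos: [0.5901, 0.2551, 0.1785]
tcp_rot: [3.137, -0.173, 0.0]
wrist_force: [0.4, -1.1, -0.8]
grip_width: 0.0512
gripper_force: 0.0
```

```bash
python3 -c "
from rig import bot
print(bot.sign_off())"
```

```text
the job is handed in; nothing more can be done
None
```

The plane, square tin, oil can and weight are each upright in their matching caddy recess, the round tin and offcut were not handled, and the job was handed in at about 30 s.

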